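Shut down the repair bench: supply off, driver back on its hook

TASK

The repair is finished. First switch the bench supply off by flipping its bat toggle over to the opposite side; then pull the T-handle driver up out of the clamp block in the opened unit and hang it on the rack's one free forked hook, shaft down between the two prongs and handle lying across both like its neighbours. Set it down rather than dropping it, and leave the three drivers already hanging as they are.

Things in the scene. Friction and masses are not known exactly. Their poses are not given: they have to be found in the camera images.
- driver: T-handle driver to be hung, 0.11-0.22 kg: black handle bar 76 mm long (y), 20 mm thick (x), 40 mm tall (z); straight steel shaft, diameter 10, reaching 110 mm down from the middle of the handle's underside; collar of diameter 18 on its top 6 mm. Origin: centre of the handle's underside; z up. It starts upright, the last 40 mm of the shaft loose in the unit's clamp block; pull it straight up
- unit: opened white equipment tray, fixed, 210 x 170 mm, walls 45 mm high, green circuit board inside; its front panel on the -x side is 52 mm high and reaches 117 mm from the origin. Origin: centre of its underside. A steel clamp block 50 x 50 mm stands 20 mm to +x of the origin, top 66 mm above the bench, with a 13 mm square pocket 40 mm deep where the driver stands
- free_hook: the rack's empty forked hook, one of the middle two; its neighbours hang 92 mm to each side (16 mm between handle ends). Two prongs of diameter 8 along x, 34 mm between centres, from the rail at x = +45 mm to tips at -45 mm that rise 8 mm. Origin: midway between the prongs, level with their tops, 150 mm above the bench; x into the rack, y along it, z up. A hung driver's origin lies here
- rack: grey hook rack fixed to the bench: a horizontal rail 420 mm long along its y, its top 153 mm above the bench, its front face 45 mm to +x of the origin, on two end posts with feet; four forked hooks at y = -138, -46, 46 and 138 mm point to -x. Origin: on the bench, under the middle of the row of hooks
- hung_left: a T-handle driver like the others, same 76 x 20 x 40 mm black handle, hanging on the rack; same axes and origin as driver; shaft 12 mm in diameter and 120 mm long, on the end hook at +y
- hung_middle: a T-handle driver like the others, same 76 x 20 x 40 mm black handle, hanging on the rack; same axes and origin as driver; shaft 10 mm in diameter and 100 mm long, on one of the two middle hooks
- hung_right: a T-handle driver like the others, same 76 x 20 x 40 mm black handle, hanging on the rack; same axes and origin as driver; shaft 8 mm in diameter and 90 mm long, on the end hook at -y
- supply: grey bench supply fixed to the bench, 150 (x) x 170 (y) x 75 mm high. Origin: centre of its underside. The toggle stands in the middle of its flat top panel and swings in the plane of this body's y and z
- toggle_pivot (a point): the toggle's pivot, in the middle of the supply's top panel, 75 mm above the bench; fixed; axes as body supply
- toggle_tip (a point): the upper end of the steel bat toggle, on its axis, 60 mm from the pivot. The bat is 8 mm in diameter at the pivot and 13 mm near the tip
- toggle (a joint): angle of the bat toggle, rad: 0 = on, leaning 0.45 rad to the supply's +y side (as it starts); 0.9 = off, leaning 0.45 rad to the -y side. It takes under 3 N sideways at the tip, and once past upright (0.45) it falls over to the far side by itself and stays there

How it is judged:
By the outcome, as a careful person would: the job done as asked, in the order asked, and still so for the second after the job is handed in, with the robot touching nothing.
It also fails if it takes over 61 s, if anything falls off the work surface, if the arm or the gripper's body presses on something with over 40 N, if the wrist force passes 120 N, or if a joint passes its speed limit or range.

ROBOT

A 6-joint arm with a two-finger parallel gripper is mounted at the origin on the work surface. World frame = base frame: x ahead of the robot, y to its left, z up, the work surface at z = 0. Lengths are in mm, angles in rad, forces in N, time in s.
With the tool pointing down it reaches from about 350 to 975 mm from the base axis. Payload 7.1 kg.
Tool frame: the origin (TCP) lies at the very end of the fingers, on their centre line; the grasp point (between the pads) lies tcp_to_grasp behind it (tcp_to_grasp is the distance from the TCP to the grasp point, in mm); z points along the fingers, x is the direction in which the jaws open and shut, and the axes are right-handed (so a half turn about z gives the same grasp; the last joint's range is limited). The gripper opens to 88 mm and grips with 3 to 60 N. Pads are 20 mm wide; open, the fingers measure 115 mm over their backs; the gripper's body (75 mm by 178 mm) begins 61 mm behind the grasp point.
Start: joints at [-1.231, 0.423, 1.63, -0, 1.089, -0.019], TCP at [219.486, -585.176, 222.675] pointing down, gripper open.
Joint ranges: [-3, 3], [-0.9, 2.11], [0.09, 2.58], [-1.31, 4.45], [0.11, 2.69], [-2.54, 2.54]. Speed limits (rad/s): [2.39, 2.39, 3.01, 3.14, 3.14, 3.14].

INTERFACE

Orientations are given as a rotation vector (axis times angle).
In Python, from workcell import get_obs, get_image, close_job, recognise, mark_of, tcp_to_grasp gives the robot as it stands. The module is installed in compiled form; this text tells all that it offers.
- The arm moves only by the tool move_arm, never from a script. Its argument "motion" is a list of rows, each a list of 7 numbers: the shift along the world's x, y, z in mm, then the turn, a rotation vector about the world's x, y, z in rad, then the finger opening in mm, from 0 to 87.8. A call has 1 to 5 rows; each row is the pose to reach, as a shift and turn from the pose commanded when the call began; what a row does not reach only later rows make up. A row lasts 1/12 s, in which the tool goes at most 41.7 mm and 7.16 degrees, less where a joint would pass 70% of its speed; a pose out of reach is approached as far as the arm can. A call with a gripper value outside its range is refused whole. The fingers move at their own pace and stop on an object; the grip force is fixed at half the most. Time passes only in rows, so rows that repeat a pose let the fingers close. It gives the time, the measured TCP pose, the force and the opening at its end, in the units of the state.
- get_obs(): the state, without advancing time (a new reading comes with each control period).
- get_image(name): name is "side" or "top"; returns a dict with "color" (384x512x3 uint8, red, green, blue), "mtx" (3x3 intrinsics, pixels), "k1" (the pictures are not rectified: a ray, as slopes to the right and down, at radius r is drawn at 1 + k1 r^2 times it, then the intrinsics apply), "camera_from_world" (4x4, takes a point from world to camera coordinates). Camera axes: x right, y up, looking along -z (the intrinsics and any distortion apply to the point x, -y, -z); pixel columns grow to the right and rows downward; lengths in mm; the calibration is good to about 2 mm. A picture is of the moment at which its call begins. There is no depth.
- close_job(): hands the job in, once; it reports no verdict.
Trained networks look in a picture, given as the dict that the camera call returned (one of the last four; its "shot" number tells which), for a name from the list of things; names that differ only in an ending like _2 or _b are one class to them, and where a whole thing is asked for, a point or a joint stands for the part that bears it (a point fixed in the world has none). Each returns a list of dicts, best first, with "p" (0 to 1); they miss things now and then, are a little off and sometimes report something else, mostly with a low value. They report only what shows in the picture. A call takes as long as a camera call.
- recognise(picture, label): "bbox" ([centre column, centre row, width, height] in pixels, round what is visible of it).
- mark_of(picture, label): "location" ([row, column] in pixels: a listed point, or the origin of a listed thing).
The state is a dict: "t": time; "qpos": joint angles; "qvel": joint speeds; "joint_torque": joint torques, N m; "ee_pos": TCP position; "orientation": TCP orientation; "ft_force": force on the tool from outside, world axes, zero at the start; "moment": the same for the moment, N m; "width": finger opening in mm.
Only numpy, scipy, OpenCV 4.12 (cv2) and the standard library are available. Lean on these libraries where they do the work, as an engineer would, in place of code of your own. Each camera call takes 0.05 s, during which the arm holds its last target. There are 200 camera calls.

## Working session

There is one attempt and no reset: what is moved stays moved. The work goes in short steps, Python scripts to look and compute and a tool call to move; the robot and the scene stay as the last step left them, time stands still between calls to the robot, and variables do not carry over. Pictures are saved under pics/ and viewed, about 8 in all and at most 12, crops included, and the job is handed in when it is done.

Besides the shell and the picture viewer there is one more tool, called after "Emit:" by a JSON object that holds its "op" and its "data", one argument or row to a line. move_arm: Moves the arm, as the interface text tells. Its arguments: {"type":"object","properties":{"motion":{"type":"array"}},"required":["motion"]}

```bash
mkdir -p pics
cat > h.py <<'E'
import numpy as np, cv2
from workcell import *
from scipy.optimize import least_squares
def ray(im,row,col):
    K=im["mtx"]; d=np.array([(col-K[0][2])/K[0][0],(row-K[1][2])/K[1][1]])
    u=d.copy()
    for _ in range(20): u=d/(1+im["k1"]*(u@u))
    T=np.array(im["camera_from_world"]); R=T[:3,:3]
    v=R.T@np.array([u[0],-u[1],-1]); return -R.T@T[:3,3], v/np.linalg.norm(v)
def proj(im,p):
    T=np.array(im["camera_from_world"]); c=T[:3,:3]@np.array(p)+T[:3,3]
    u=np.array([c[0],-c[1]])/-c[2]; u=u*(1+im["k1"]*(u@u)); K=im["mtx"]
    return np.array([K[0][0]*u[0]+K[0][2],K[1][1]*u[1]+K[1][2]])
def tri(rays):
    A=sum(np.eye(3)-np.outer(v,v) for o,v in rays); b=sum((np.eye(3)-np.outer(v,v))@o for o,v in rays)
    return np.linalg.solve(A,b)
def atz(r,z): o,v=r; return o+v*(z-o[2])/v[2]
def save(im,name,crop=None,s=1):
    c=im["color"][:,:,::-1]
    if crop: c=c[crop[1]:crop[3],crop[0]:crop[2]]
    cv2.imwrite("pics/"+name,cv2.resize(c,None,fx=s,fy=s,interpolation=cv2.INTER_CUBIC))
E
cat > a.py <<'E'
from h import *
o=get_obs(); print(tcp_to_grasp,o["t"],o["ee_pos"],o["orientation"],o["ft_force"],o["width"])
I={n:get_image(n) for n in("side","top")}
save(I["side"],"side0.png",None,1.5); save(I["top"],"top0.png",None,1.5)
for n in I: 
    T=np.array(I[n]["camera_from_world"]); print(n,"cam at",-T[:3,:3].T@T[:3,3])
zs=dict(driver=None,unit=0,free_hook=150,rack=0,hung_left=150,hung_middle=150,hung_right=150,supply=0,toggle_pivot=75,toggle_tip=129)
for l,z in zs.items():
    rs=[]
    for n in I:
        m=mark_of(I[n],l)[:2]
        for k,d in enumerate(m):
            r=ray(I[n],*d["location"])
            print(l,n,round(d["p"],2),np.round(d["location"],1),None if z is None else np.round(atz(r,z),1))
            if k==0: rs.append(r)
    if len(rs)==2: print("  TRI",np.round(tri(rs),1))
E
python3 a.py
```

```text
18.700000000000003 0.0 [ 219.28987511 -584.66091615  221.91523603] [-2.58143961e+00  1.78888837e+00  1.98035047e-03] [-0.39284904 -1.36238229 -0.22372804] 87.62063731298933
side cam at [399.06967718 619.48042043 809.338847  ]
top cam at [407.2352449   34.6615497  928.58865698]
driver side 0.72 [299.1 260. ] None
driver top 0.89 [231.6 109.7] None
  TRI [442.7 340.9 140.5]
unit side 0.77 [326.4 267.9] [428.3 341.4   0. ]
unit top 0.8 [239.4 127.8] [421.9 345.6   0. ]
unit top 0.59 [228.6 110.5] [449.1 393.3   0. ]
  TRI [424.9 343.6   6.5]
free_hook top 0.46 [148.5 345.3] [ 630.1 -185.8  150. ]
rack top 0.65 [159.8 280.3] [638.5 -51.    0. ]
hung_left side 0.68 [184.2 203.1] [653.  85. 150.]
hung_left top 0.83 [138.6 224. ] [648.8  90.2 150. ]
  TRI [648.9  90.  155.8]
hung_middle side 0.8 [139.6 228.4] [637.  -91.1 150. ]
hung_middle top 0.67 [146.8 305.9] [632.3 -95.4 150. ]
  TRI [636.3 -96.2 144.9]
hung_right side 0.55 [119.5 237.9] [ 633.9 -184.1  150. ]
hung_right top 0.6 [147.6 344.5] [ 632.1 -184.   150. ]
  TRI [ 633.1 -184.   149.9]
supply side 0.81 [160.4 303.7] [ 422.3 -212.5    0. ]
supply top 0.87 [236.2 344.4] [ 436.5 -218.7    0. ]
  TRI [ 429.6 -220.8   -7.8]
toggle_pivot side 0.75 [142.  301.7] [ 437.6 -215.    75. ]
toggle_pivot top 0.59 [232.9 353.5] [ 442.1 -220.7   75. ]
toggle_pivot top 0.59 [148.1 347.2] [ 652.7 -211.8   75. ]
  TRI [ 440.2 -222.8   68.2]
toggle_tip side 0.58 [131.4 302. ] [ 440.7 -200.6  129. ]
toggle_tip top 0.61 [236.4 349.8] [ 432.  -195.9  129. ]
toggle_tip top 0.37 [237.2 342.2] [ 430.1 -178.4  129. ]
  TRI [ 436.1 -194.2  134.3]
```

View pics/side0.png

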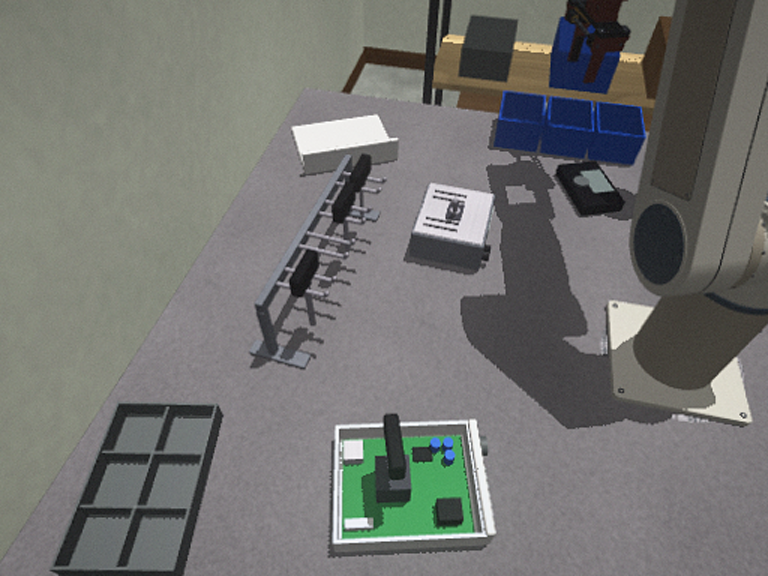

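View pics/top0.png

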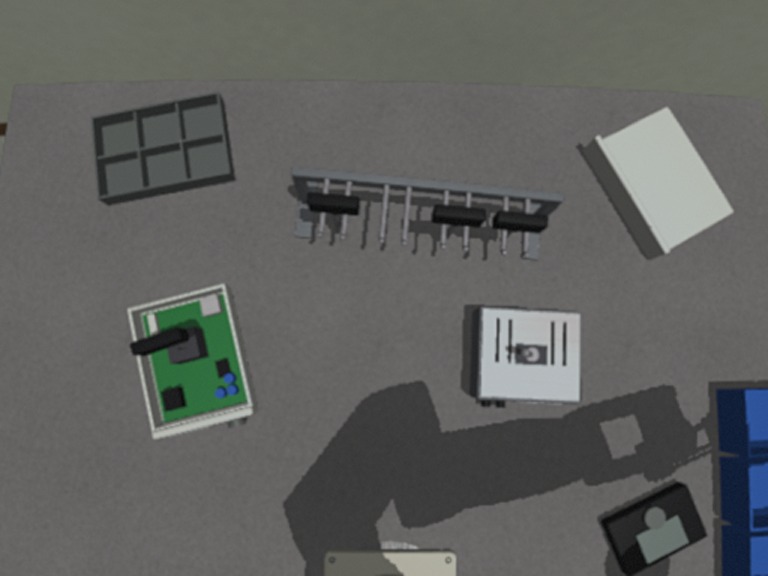

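The side view shows the driver handle at about (260, 299) in native pixels. The supply toggle is at (302, 131) and leans to +y. The second hook from the left is empty. The top view agrees: the free prongs are near columns 257–272, rows 123–163, and the driver is at (109, 231). The network's free_hook mark at (345, 148) is wrong, because that is the hung_right hook. Next I'll measure the handle and the free prongs more closely.

```bash
cat > fit.py <<'E'
from h import *
from scipy.optimize import minimize
def boxpts(x,y,z,yaw,L=76,t=20,h=40):
    c,s=np.cos(yaw),np.sin(yaw)
    return [np.array([x+c*a-s*b,y+s*a+c*b,z+k]) for a in(-t/2,t/2) for b in(-L/2,L/2) for k in(0,h)]
def sil(im,P,S=8):
    q=np.array([proj(im,p) for p in P]).astype(np.float32)
    hull=cv2.convexHull(q)[:,0]
    m=np.zeros((384,512),np.uint8); cv2.fillConvexPoly(m,np.round(hull*16).astype(np.int32),255,cv2.LINE_AA,4); return m/255.
def mask(im,x,y,z,thr,r=75):
    g=im["color"].max(2).astype(float); roi=np.zeros_like(g)
    u,v=proj(im,[x,y,z+20]).astype(int); roi[max(v-24,0):v+24,max(u-30,0):u+30]=1
    return np.clip((thr+12-g)/24,0,1)*roi, roi
def fit(ims,p0,thr=45,dz=True):
    M=[mask(i,*p0[:3],thr) for i in ims]
    def cost(p):
        return sum((np.abs(sil(i,boxpts(*p))-m)*cv2.dilate(sil(i,boxpts(*p0)),np.ones((9,9)))).sum() for i,(m,_) in zip(ims,M))
    s=np.array([[0]*4,[5,0,0,0],[0,5,0,0],[0,0,5,0],[0,0,0,.1]])
    r=minimize(cost,p0,method="Nelder-Mead",options=dict(initial_simplex=np.array(p0)+s,xatol=.05,fatol=.05,maxiter=400))
    return r.x,r.fun
E
cat > b.py <<'E'
from fit import *; import pickle
I=[get_image("side"),get_image("top")]; pickle.dump(I,open("i0.pkl","wb"))
for n,p in dict(driver=[443,341,136,.22],hl=[649,90,150,-.058],hm=[636,-96,150,-.058],hr=[633,-184,150,-.058]).items():
    for thr in(40,55):
        x,f=fit(I,p,thr); print(n,thr,np.round(x,2),round(f,1))
a=cv2.resize(I[0]["color"][130:230,165:290,::-1],None,fx=4.8,fy=4.8,interpolation=3)
b=cv2.resize(I[1]["color"][110:175,200:325,::-1],None,fx=6.4,fy=6.4,interpolation=3)
cv2.imwrite("pics/rs.png",a); cv2.imwrite("pics/rt.png",b)
E
python3 b.py
```

```text
driver 40 [4.4610e+02 3.4225e+02 1.2488e+02 2.4000e-01] 634.8
driver 55 [4.4617e+02 3.3952e+02 1.3215e+02 3.0000e-01] 388.1
hl 40 [6.5004e+02 9.2700e+01 1.4745e+02 5.0000e-02] 371.6
hl 55 [ 6.5031e+02  9.4260e+01  1.4747e+02 -2.0000e-02] 302.5
hm 40 [ 6.3121e+02 -9.2420e+01  1.5285e+02 -5.0000e-02] 450.6
hm 55 [ 6.3185e+02 -9.1830e+01  1.5275e+02 -8.0000e-02] 320.6
hr 40 [ 6.5157e+02 -2.0523e+02  6.6960e+01  2.0000e-02] 335.2
hr 55 [ 6.3134e+02 -1.8323e+02  1.4049e+02 -4.0000e-02] 318.8
```

View pics/rt.png

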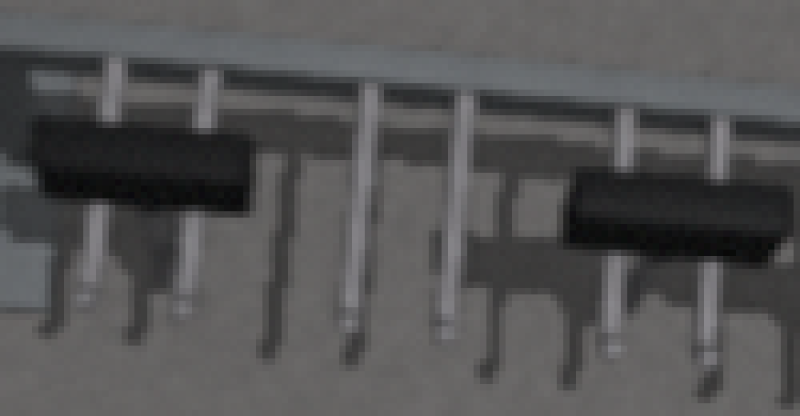

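View pics/rs.png

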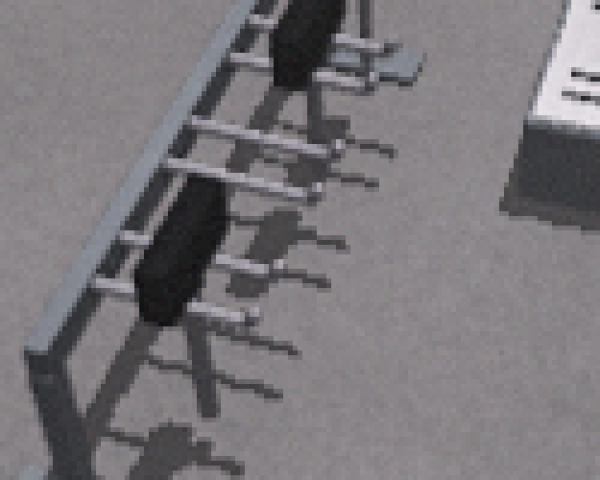

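The crops show both free prongs clearly. In the top crop they run (371,85)→(349,322) and (466,95)→(445,330). In the side crop they run (170,162)→(315,192) and (188,120)→(338,149). I'll triangulate these points.

```bash
cat > c.py <<'E'
from fit import *; import pickle
S,T=pickle.load(open("i0.pkl","rb"))
t=lambda u,v:ray(T,(v+.5)/6.4-.5+110,(u+.5)/6.4-.5+200)
s=lambda u,v:ray(S,(v+.5)/4.8-.5+130,(u+.5)/4.8-.5+165)
P={}
for n,a,b,z in [("Ltip",(349,318),(313,190),154),("Lrail",(371,86),(172,162),146),("Rtip",(445,327),(335,147),154),("Rrail",(466,96),(190,120),146)]:
    print(n,"tri",np.round(tri([t(*a),s(*b)]),1),"top",np.round(atz(t(*a),z),1),"side",np.round(atz(s(*b),z),1))
for im in(S,T):
    g=im["color"].max(2); u,v=proj(im,[443,341,156]).astype(int); print(u,v); print(g[v-16:v+17:2,u-22:u+23:2])
E
python3 c.py
```

```text
Ltip tri [601.   21.7 152.8] top [600.6  21.7 154. ] side [600.7  22.8 154. ]
Lrail tri [685.9  14.4 147.9] top [688.3  14.5 146. ] side [684.9  13.  146. ]
Rtip tri [597.8 -11.7 154. ] top [597.8 -11.7 154. ] side [597.8 -11.8 154. ]
Rrail tri [684.8 -19.5 147.6] top [685.1 -19.6 146. ] side [685.8 -21.1 146. ]
263 296
[[138 131 136 137 136 134 137  98  49  54  55  49  44 128 130 129 131 125
  129 128 145 148 148]
 [181 182 178 197 202 197 214 163  45  54  53  52  56 252 243 243 253 251
  251 247 247 248 241]
 [237 238 239 234 235 235 198 128  42  53  50  55  40 129 123 119  92  90
   92  94  93  95  96]
 [ 98  97 100 101  98  97  98  88  41  52  54  54  48 100 103 104 102  99
  103 102  98 100 103]
 [103 104 103  98 102 104 102  98  41  53  52  49  53  64 102  99 100 103
   98  96  99 103  98]
 [ 98  98 102 105 100 101  99 103  37  50  57  51  52  55 110 110 104 101
  116  98 117 117 122]
 [150 137 136 135 147 152 154 159  33  55  51  52  55  57 166 169 167 164
  162 168 162 162 160]
 [236 163 159 161 159 163 159 165  32  50  58  56  48  43 170 161 161 163
  164 162 164 161 161]
 [
[... 1829 characters left out ...]
 64  63  62  64  66]
 [100  96  31  29  28  30  31  25  27  18  22  20  42  67  59  64  65  58
   48  59  65  65  67]
 [ 98 102  43  25  27  24  22  14  19  34  68  97 107 110  70  65  64  63
   65  63  66  66  65]
 [103 107  79  52  74  34  25  61 102 104 110 109 109 109  80  63  64  64
   65  65  65  68  65]
 [103 104 104 112 170  94  85 100 130 107 109 108 108 108  89  63  66  65
   67  66  66  61  52]
 [103 102 103 106 180 104  86  92 134 109 109 110 109 109  99  65  64  63
   53  46  39  51  67]
 [101 102 102 100 162 121  84  85 132 112 109 108 109 110 106  81  75  67
   69  90 100 109 111]
 [103 103 101  99 148 147  84  85 121 119 109 108 109 110 109 111 111 110
  111 110 109 111 109]]
```

Emit:
{"op": "move_arm", "data": {
  "motion": [
    [219,435,-20,0,0,1.14,0],
    [219,435,-20,0,0,1.14,0],
    [219,435,-20,0,0,1.14,0],
    [219,435,-20,0,0,1.14,0],
    [219,435,-20,0,0,1.14,0]
  ]
}}

```text
t: 1.62
ee_pos: [313.5, -397.6, 214.1]
orientation: [3.01, -0.901, 0.001]
ft_force: [1.0, -0.5, 0.4]
width: 58.1
```

Emit:
{"op": "move_arm", "data": {
  "motion": [
    [125,248,-14,0,0,0.515,0],
    [125,248,-14,0,0,0.515,0],
    [125,248,-14,0,0,0.515,0],
    [125,248,-14,0,0,0.515,0],
    [125,248,-14,0,0,0.515,0]
  ]
}}

```text
t: 2.03
ee_pos: [407.3, -211.7, 203.9]
orientation: [3.14, -0.103, 0.001]
ft_force: [0.9, -0.5, 0.5]
width: 24.6
```

```bash
cat > d.py <<'E'
from fit import *; import pickle
I=pickle.load(open("i0.pkl","rb")); S,T=I
from scipy.optimize import minimize
g=T["color"].max(2).astype(float); M=np.clip((46-g+8)/16,0,1)
def top(z,p0=(443,341,.22)):
    w=cv2.dilate(sil(T,boxpts(p0[0],p0[1],z,p0[2])),np.ones((9,9)))
    c=lambda p:(np.abs(sil(T,boxpts(p[0],p[1],z,p[2]))-M)*w).sum()
    return minimize(c,p0,method="Nelder-Mead",options=dict(initial_simplex=np.array(p0)+[[0,0,0],[6,0,0],[0,6,0],[0,0,.1]],xatol=.05,fatol=.05))
out=cv2.resize(S["color"][250:370,205:340,::-1],None,fx=5,fy=5,interpolation=3)
for z,col in((132,(0,255,255)),(136,(0,0,255)),(140,(255,0,0))):
    r=top(z); x,y,a=r.x; print(z,np.round(r.x,3),round(r.fun,1))
    q=np.array([proj(S,p) for p in boxpts(x,y,z,a)],np.float32); h=cv2.convexHull(q)[:,0]
    cv2.polylines(out,[np.round(((h-[205,250])+.5)*5).astype(int)],True,col,1)
cv2.imwrite("pics/drv.png",out)
E
python3 d.py
```

```text
132 [4.46476e+02 3.40164e+02 2.61000e-01] 164.8
136 [4.46068e+02 3.38241e+02 2.61000e-01] 157.8
140 [4.46433e+02 3.31887e+02 2.57000e-01] 152.3
```

View pics/drv.png

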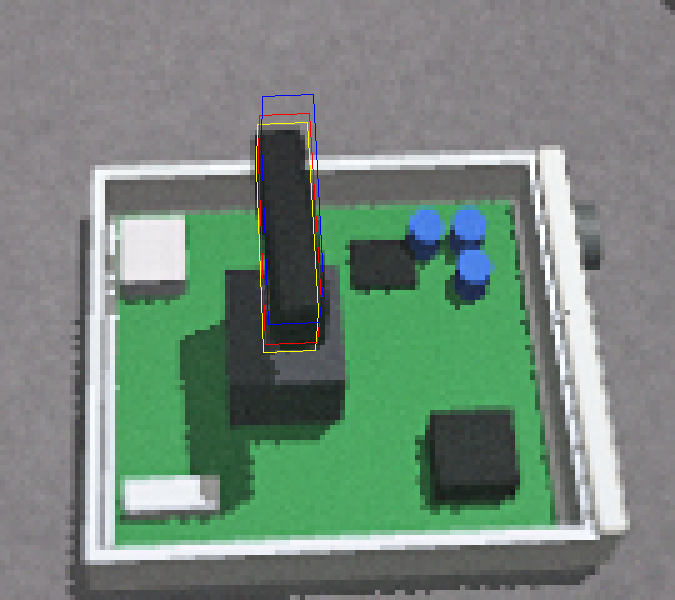

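The overlay fits best with the underside at z≈132–134 and the handle at about (446, 341), yaw about 0.24. That is good enough to approach, and I'll measure again once it's in hand. The toggle comes first.

Emit:
{"op": "move_arm", "data": {
  "motion": [
    [31,62,-4,0,0,0,0],
    [31,62,-4,0,0,0,0],
    [31,62,-40,0,0,0,0],
    [31,62,-70,0,0,0,0],
    [31,62,-92,0,0,0,0]
  ]
}}

```text
t: 2.45
ee_pos: [437.6, -150.4, 110.2]
orientation: [-3.14, 0.11, 0.0]
ft_force: [-0.4, -0.1, 0.4]
width: 0.6
```

Emit:
{"op": "move_arm", "data": {
  "motion": [
    [0,-15,0,0,0,0,0],
    [0,-30,0,0,0,0,0],
    [0,-45,0,0,0,0,0],
    [0,-60,0,0,0,0,0],
    [0,-75,0,0,0,0,0]
  ]
}}

```text
t: 2.87
ee_pos: [437.3, -224.9, 111.4]
orientation: [-3.135, 0.117, 0.002]
ft_force: [20.6, 79.7, 13.2]
width: 0.6
```

```bash
cat > e.py <<'E'
from h import *
o=get_obs(); print(o["t"],o["ee_pos"],o["ft_force"])
I=[get_image("side"),get_image("top")]
rs=[]
for i in I:
    m=mark_of(i,"toggle_tip")[:2]; print([(round(d["p"],2),np.round(d["location"],1)) for d in m]); rs+= [ray(i,*m[0]["location"])] if m else []
    if m: print(atz(rs[-1],129))
if len(rs)==2: print(tri(rs))
u,v=proj(I[0],[438,-215,110]).astype(int); save(I[0],"tog.png",(u-50,v-40,u+50,v+40),6)
E
python3 e.py
```

```text
2.8667 [ 437.29496593 -224.90508892  111.38209196] [20.56472441 79.69943736 13.1690715 ]
[]
[(0.35, array([237.2, 341.6]))]
[ 430.14096328 -177.07303045  129.        ]
```

View pics/tog.png

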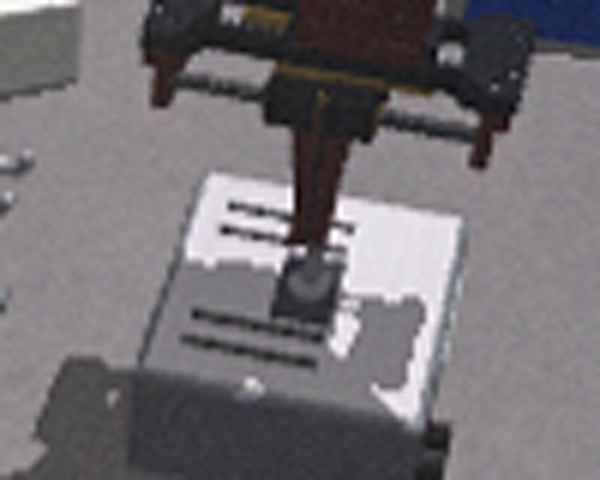

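The 80 N push back along +y says the bat is over and the finger is pressing it against its stop. In the picture the fingers are past the bushing at (310, 285), which is consistent. I overshot by about 10 mm, so I'll back off now.

Emit:
{"op": "move_arm", "data": {
  "motion": [
    [0,20,0,0,0,0,0],
    [0,50,10,0,0,0,0],
    [0,75,45,0,0,0,0],
    [0,110,85,0,0,0,0],
    [0,150,100,0,0,0,20]
  ]
}}

```text
t: 3.48
ee_pos: [438.9, -87.6, 208.6]
orientation: [3.139, -0.115, 0.005]
ft_force: [1.8, 0.3, -0.2]
width: 4.1
```

Emit:
{"op": "move_arm", "data": {
  "motion": [
    [0,417,20,0,0,0.3,60],
    [0,417,20,0,0,0.3,60],
    [0,417,20,0,0,0.3,60],
    [0,417,20,0,0,0.3,60],
    [0,417,20,0,0,0.3,60]
  ]
}}

```text
t: 3.9
ee_pos: [437.4, 122.4, 216.4]
orientation: [-3.121, -0.358, -0.002]
ft_force: [0.7, -0.3, -0.2]
width: 37.0
```

```bash
sed -i 's/tog.png/tog2.png/' e.py; python3 e.py
```

```text
3.9 [437.44849601 122.38571738 216.43086993] [ 0.72470221 -0.34258139 -0.24479566]
[]
[]
```

View pics/tog2.png

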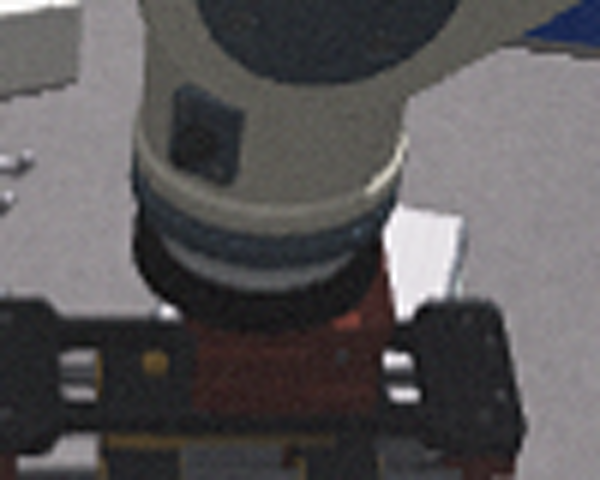

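The arm blocks the view of the toggle in that picture. I'll carry on to above the driver and check the toggle from there.

Emit:
{"op": "move_arm", "data": {
  "motion": [
    [9,219,10,0,0,0.01,70],
    [9,219,10,0,0,0.01,70],
    [9,219,10,0,0,0.01,70],
    [9,219,10,0,0,0.01,70],
    [9,219,10,0,0,0.01,70]
  ]
}}

```text
t: 4.52
ee_pos: [446.9, 328.3, 225.4]
orientation: [3.119, 0.369, -0.0]
ft_force: [0.7, -0.7, -0.3]
width: 70.1
```

Emit:
{"op": "move_arm", "data": {
  "motion": [
    [0,10,0,0,0,0,70],
    [0,10,0,0,0,0,70]
  ]
}}

```text
t: 4.68
ee_pos: [447.0, 339.2, 225.1]
orientation: [-3.119, -0.375, -0.0]
ft_force: [0.2, -0.6, -0.4]
width: 70.1
```

```bash
cat > f.py <<'E'
from h import *
o=get_obs(); print(o["t"],o["ee_pos"],o["orientation"],o["ft_force"],o["width"])
I=[get_image("side"),get_image("top")]
rs=[]
for i in I:
    m=mark_of(i,"toggle_tip")[:2]; print([(round(d["p"],2),np.round(d["location"],1),np.round(atz(ray(i,*d["location"]),129),0)) for d in m])
    if m: rs.append(ray(i,*m[0]["location"]))
if len(rs)==2: print("tip",tri(rs))
u,v=proj(I[1],[438,-215,110]).astype(int); a=I[1]["color"][v-35:v+35,u-40:u+40,::-1]
u,v=proj(I[0],[446,341,150]).astype(int); u0=max(u-60,0);b=I[0]["color"][v-70:v+70,u0:u0+120,::-1]
cv2.imwrite("pics/m.png",np.hstack([cv2.resize(a,(400,350),interpolation=3),cv2.resize(b,(300,350),interpolation=3)]))
E
python3 f.py
```

```text
4.6833 [447.02441947 339.22002115 225.11296281] [-3.11903234e+00 -3.74579294e-01 -4.28424021e-04] [ 0.24834795 -0.5875898  -0.38831453] 70.06423478303745
[(0.46, array([122.5, 303.8]), array([ 441., -243.,  129.]))]
[(0.67, array([234.1, 371.2]), array([ 437., -245.,  129.]))]
tip [ 439.39636818 -246.21000742  126.69168325]
```

View pics/m.png

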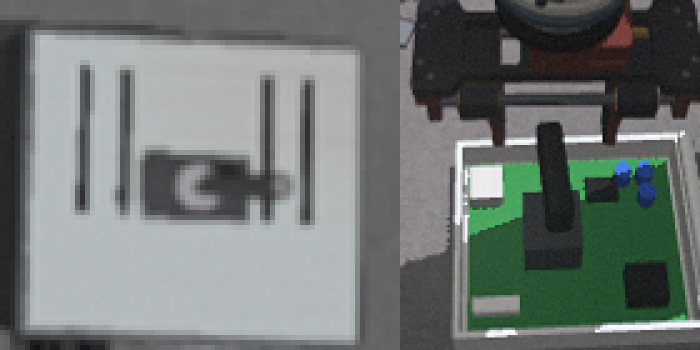

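The toggle is off: in the left picture the bat runs right from the bushing at (200,188) to a tip at (280,187), and the triangulated tip is at y=-246. Now I'll descend and grasp.

Emit:
{"op": "move_arm", "data": {
  "motion": [
    [0,0,-25,0,0,0,70],
    [0,0,-45,0,0,0,70],
    [0,0,-60,0,0,0,70],
    [0,0,-72,0,0,0,70],
    [0,0,-80,0,0,0,70]
  ]
}}

```text
t: 5.3
ee_pos: [446.1, 336.5, 144.2]
orientation: [3.119, 0.37, -0.002]
ft_force: [0.4, 0.1, -0.9]
width: 69.8
```

Emit:
{"op": "move_arm", "data": {
  "motion": [
    [0,0,0,0,0,0,45],
    [0,0,0,0,0,0,30],
    [0,0,0,0,0,0,15],
    [0,0,0,0,0,0,12],
    [0,0,0,0,0,0,12]
  ]
}}

```text
t: 5.72
ee_pos: [446.7, 338.6, 146.2]
orientation: [-3.119, -0.373, -0.002]
ft_force: [0.1, -0.3, 1.1]
width: 40.3
```

Emit:
{"op": "move_arm", "data": {
  "motion": [
    [0,0,0,0,0,0,12],
    [0,0,0,0,0,0,12],
    [0,0,0,0,0,0,12]
  ]
}}

```text
t: 5.97
ee_pos: [446.3, 338.4, 145.6]
orientation: [-3.119, -0.373, -0.0]
ft_force: [-0.4, 0.6, 0.4]
width: 20.5
```

Emit:
{"op": "move_arm", "data": {
  "motion": [
    [0,0,0,0,0,0,10],
    [0,0,0,0,0,0,10],
    [0,0,0,0,0,0,10],
    [0,0,5,0,0,0,10],
    [0,0,12,0,0,0,10]
  ]
}}

```text
t: 6.38
ee_pos: [445.6, 337.8, 156.9]
orientation: [3.118, 0.373, -0.003]
ft_force: [-0.1, 0.5, -2.6]
width: 19.5
```

Emit:
{"op": "move_arm", "data": {
  "motion": [
    [0,0,12,0,0,0,10],
    [0,0,26,0,0,0,10],
    [0,0,42,0,0,0,10],
    [0,0,62,0,0,0,10],
    [0,0,85,0,0,0,10]
  ]
}}

```text
t: 6.8
ee_pos: [445.8, 337.9, 243.5]
orientation: [3.119, 0.373, -0.001]
ft_force: [-0.5, 0.3, -2.1]
width: 19.8
```

Emit:
{"op": "move_arm", "data": {
  "motion": [
    [0,0,20,0,0,0,10],
    [0,0,40,0,0,0,10],
    [0,0,58,0,0,0,10],
    [0,0,65,0,0,0,10],
    [0,0,65,0,0,0,10]
  ]
}}

```text
t: 7.22
ee_pos: [447.1, 338.9, 310.0]
orientation: [-3.117, -0.373, -0.006]
ft_force: [0.7, -0.7, -1.8]
width: 19.7
```

Emit:
{"op": "move_arm", "data": {
  "motion": [
    [12,-26,5,0,0,-0.03,10],
    [27,-58,10,0,0,-0.06,10],
    [43,-93,15,0,0,-0.09,10],
    [59,-128,15,0,0,-0.12,10],
    [75,-163,15,0,0,-0.15,10]
  ]
}}

```text
t: 7.63
ee_pos: [521.2, 173.7, 321.6]
orientation: [3.138, 0.137, -0.002]
ft_force: [0.6, 0.7, -1.1]
width: 19.9
```

Emit:
{"op": "move_arm", "data": {
  "motion": [
    [16,-35,0,0,0,-0.03,10],
    [32,-70,0,0,0,-0.06,10],
    [48,-105,0,0,0,-0.1,10],
    [64,-140,0,0,0,-0.14,10],
    [75,-165,0,0,0,-0.178,10]
  ]
}}

```text
t: 8.05
ee_pos: [596.5, 7.3, 321.0]
orientation: [3.137, -0.146, -0.003]
ft_force: [-0.4, 0.1, -1.2]
width: 19.8
```

Emit:
{"op": "move_arm", "data": {
  "motion": [
    [6,-8,0,0,0,0,10],
    [6,-8,0,0,0,0,10],
    [6,-8,0,0,0,0,10]
  ]
}}

```text
t: 8.3
ee_pos: [601.6, 2.6, 321.2]
orientation: [-3.138, 0.141, 0.003]
ft_force: [-0.4, -0.5, -1.2]
width: 19.9
```

```bash
cat > g.py <<'E'
from fit import *; import pickle,sys
from scipy.spatial.transform import Rotation as R
o=get_obs(); p=o["ee_pos"]; M=R.from_rotvec(o["orientation"]).as_matrix(); yaw=np.arctan2(M[1,0],M[0,0]); print(o["t"],p,"yaw",yaw,"z axis",M[:,2],o["ft_force"],o["width"])
I=[get_image("side"),get_image("top")]; pickle.dump(I,open(sys.argv[1]+".pkl","wb"))
rs=[]
for i in I:
    m=mark_of(i,"driver")[:2]; print([(round(d["p"],2),np.round(d["location"],1),np.round(atz(ray(i,*d["location"]),p[2]-11),1)) for d in m])
    if m: rs.append(ray(i,*m[0]["location"]))
if len(rs)==2: print("tri",tri(rs))
w=[]
for i in I:
    u,v=proj(i,[p[0],p[1],p[2]-60]).astype(int); u=max(u,40); v=max(v,50)
    c=cv2.resize(i["color"][v-50:v+50,u-40:u+40,::-1],(400,500),interpolation=3); w.append(c)
    for z in(0,-50,-120):
        q=(proj(i,p+[0,0,z])-[u-40,v-50]+.5)*5; cv2.circle(c,tuple(int(a) for a in q),3,(0,0,255),1)
    print("crop origin",u-40,v-50)
cv2.imwrite("pics/%s.png"%sys.argv[1],np.hstack(w))
E
python3 g.py g1
```

```text
8.3 [601.63861823   2.61290281 321.24960063] yaw -0.09012662898293153 z axis [-2.14821272e-03  6.18985288e-04 -9.99997501e-01] [-0.37077189 -0.5492908  -1.23588691] 19.87316142978676
[(0.68, array([139.4, 227.8]), array([580.6,  81.3, 310.2])), (0.55, array([112.6, 224.5]), array([613.2,  -5.7, 310.2]))]
[]
crop origin 189 82
crop origin 225 95
```

View pics/g1.png

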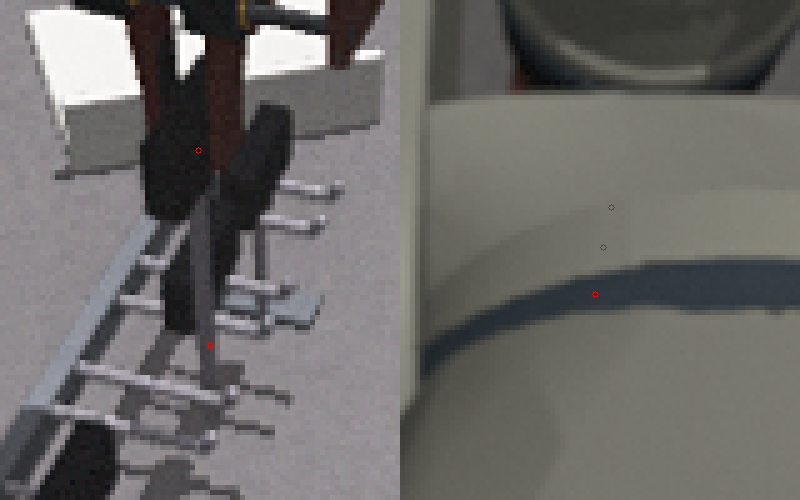

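In the side crop the shaft runs down columns 192–214, with its centre at the predicted column 203. The top view is blocked by the arm. I'll fit the shaft and handle ends numerically in the side image.

```bash
cat > k.py <<'E'
from fit import *; import pickle
S=pickle.load(open("g1.pkl","rb"))[0]; g=S["color"].max(2)
print("cols 222..242"); 
for v in range(112,168,2): print(v,g[v,222:243])
p=np.array([601.6,2.6,321.2]); c,s=np.cos(-.09),np.sin(-.09)
for d in(-6,0,6):
    b=p+[-s*d,c*d,-10]
    print(d,"shaft top",np.round(proj(S,b),1),"mid",np.round(proj(S,b-[0,0,50]),1),"bot",np.round(proj(S,b-[0,0,110]),1),"near end bottom +-x",[np.round(proj(S,b+[c*a-s*38,s*a+c*38,0]),1) for a in(10,-10)])
print("handle near end, cols 212..236")
for v in range(92,130,2): print(v,g[v,212:237])
E
python3 k.py
```

```text
cols 222..242
112 [32 28 31 29 23 31 27 28 29 42 50 46 51 44 40 35 37 40 37 34 33]
114 [29 35 28 24 29 30 24 30 29 39 49 50 43 41 38 38 34 40 36 33 26]
116 [26 28 23 29 22 31 27 26 31 42 77 37 32 40 40 36 40 38 30 31 25]
118 [24 27 27 29 28 28 29 26 25 45 53 31 30 30 30 34 32 32 29 26 33]
120 [32 27 26 26 28 29 30 30 50 58 57 28 31 26 30 28 27 29 28 26 31]
122 [31 32 35 23 22 32 55 69 59 30 43 37 37 31 28 26 30 27 32 26 35]
124 [ 27  29  22  27  31  59  70  71  52  37  41  38  39  32  30  30  28  30
  31  59 120]
126 [ 54  44  44  77 111  74  75  70  68  37  32  37  39  25  29  30  30  29
  56 115 131]
128 [ 62  96 140 144  94  66  68  73  64  35  35  35  34  28  44  95  91  99
  71  71 118]
130 [ 90 146 143  70  43  73  71  72  65  38  31  30  37  29  46 119 145 115
  68  81 118]
132 [142 139  69  37  38  64  72  68  68  41  29  27  28  28  45 120 145 116
  64  80 118]
134 [149  49  39  38  31  67  71  72  66  41  32  31  25  37 100 147 143 137
  67  77 118]
136 [ 32  39  37  37  38  55  70  74  67  40  30  30  30  68 115 142 145 138
  60  79 117]
138 [ 29  36  31  37  40  45  70  7
[... 3077 characters left out ...]
  28  23  29  22  31  27  26
  31  42  77  37  32  40  40]
118 [141 149 144 144 138  85  23  23  29  30  24  27  27  29  28  28  29  26
  25  45  53  31  30  30  30]
120 [145 148 143 145 142 123  21  28  23  25  32  27  26  26  28  29  30  30
  50  58  57  28  31  26  30]
122 [144 146 144 141 144 134  36  26  31  28  31  32  35  23  22  32  55  69
  59  30  43  37  37  31  28]
124 [140 140 147 146 144 126  58  22  27  22  27  29  22  27  31  59  70  71
  52  37  41  38  39  32  30]
126 [139 144 144 142 145 156 148 150 119  52  54  44  44  77 111  74  75  70
  68  37  32  37  39  25  29]
128 [138 138 132 154 151 155 160 127  66  56  62  96 140 144  94  66  68  73
  64  35  35  35  34  28  44]
```

Calculated against the model, the driver sits within about 2 mm of where I expect it in the hand. The apparently longer shaft is hung_middle's shaft directly behind it. I'll move over the hook, lower the shaft partway between the prongs and look again.

Emit:
{"op": "move_arm", "data": {
  "motion": [
    [15,-1,0,0,0,0,10],
    [30,-2,0,0,0,0,10],
    [40,-3,0,0,0,0,10],
    [40,-3,-5,0,0,0,10],
    [40,-3,-12,0,0,0,10]
  ]
}}

```text
t: 8.92
ee_pos: [642.4, -0.1, 310.3]
orientation: [-3.138, 0.14, -0.001]
ft_force: [0.3, 1.2, -1.8]
width: 20.1
```

Emit:
{"op": "move_arm", "data": {
  "motion": [
    [0,0,-10,0,0,0,10],
    [0,0,-25,0,0,0,10],
    [0,0,-43,0,0,0,10],
    [0,0,-58,0,0,0,10],
    [0,0,-66,0,0,0,10]
  ]
}}

```text
t: 9.33
ee_pos: [640.1, -0.5, 241.4]
orientation: [3.138, -0.141, -0.007]
ft_force: [-0.2, -0.0, -1.1]
width: 19.9
```

Emit:
{"op": "move_arm", "data": {
  "motion": [
    [0,0,-1,0,0,0,10],
    [0,0,-2,0,0,0,10]
  ]
}}

```text
t: 9.5
ee_pos: [641.8, -0.6, 241.9]
orientation: [-3.138, 0.141, 0.002]
ft_force: [0.2, -0.8, -1.2]
width: 20.2
```

```bash
cat > l.py <<'E'
from fit import *; import pickle
o=get_obs(); p=o["ee_pos"]; print(o["t"],p,o["orientation"],o["ft_force"],o["moment"],o["width"])
I=[get_image("side"),get_image("top")]; pickle.dump(I,open("l1.pkl","wb")); S=I[0]
c,s=np.cos(-.09),np.sin(-.09)
u,v=proj(S,[641,1,150]).astype(int); u0,v0=u-30,v-25
a=cv2.resize(S["color"][v0:v0+50,u0:u0+60,::-1],None,fx=10,fy=10,interpolation=3)
P=lambda q:tuple(int(t) for t in (proj(S,q)-[u0,v0]+.5)*10)
O=np.array([641.5,1.2,146])
for d in(-17,17):
    q=lambda k:O+[c*k-s*d,s*k+c*d,0]; cv2.line(a,P(q(-40)),P(q(45)),(0,255,255),1)
cv2.line(a,P(p-[0,0,10]),P(p-[0,0,120]),(0,0,255),1); cv2.circle(a,P([p[0],p[1],146]),4,(0,0,255),1)
print(u0,v0); cv2.imwrite("pics/l1.png",a)
E
python3 l.py
```

```text
9.5 [641.78033662  -0.64937094 241.90763557] [-3.13841360e+00  1.41213688e-01  1.69004730e-03] [ 0.23526903 -0.79259293 -1.18942979] [-0.02427358 -0.071997   -0.02493822] 20.213656000886004
187 136
```

View pics/l1.png

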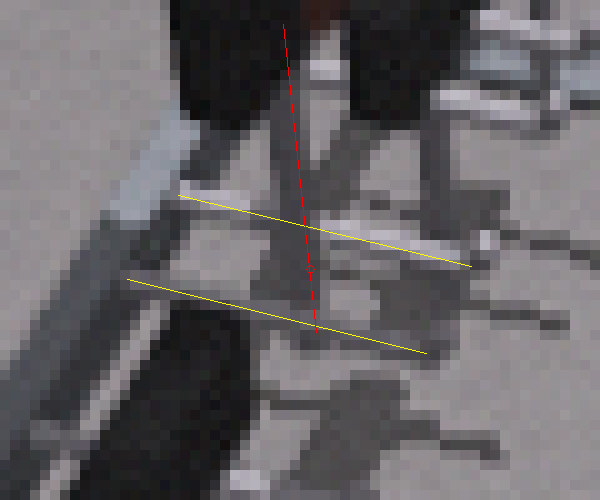

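```bash
cat > n.py <<'E'
from fit import *; import pickle
S=pickle.load(open("l1.pkl","rb"))[0]; g=S["color"].max(2)
print("cols 206..226")
for v in range(143,174): print(v,g[v,206:227])
c,s=np.cos(-.09),np.sin(-.09); p=np.array([641.8,-.65,241.9])
for z in range(-10,-121,-10):print(z,np.round(proj(S,p+[0,0,z]),1),end="; ")
E
python3 n.py
```

```text
cols 206..226
143 [ 27  25  30  22  30  25  22  23  17  40  63  97 151 166 174 115  17  28
  23  24  30]
144 [26 22 28 23 26 23 24 29 34 60 72 93 94 91 96 88 19 25 30 28 27]
145 [ 21  24  26  22  25  25  21  29  48  69  78 111 130 124 120  96  16  22
  31  30  28]
146 [ 17  16  25  25  27  26  24  34  65  69  76 114 148 147 151 129  16  27
  30  24  28]
147 [ 15  19  24  19  23  22  34  66  68  71  73 108 146 145 141  99  29  21
  23  28  26]
148 [134  69  35  28  18  33  73 106  67  70  72 101 149 147 137  70  69  62
  50  34  37]
149 [159  72  64  53  52  85 136 130  67  68  72  97 145 142  99  75  86  81
  70  75 119]
150 [115  58  67  63  80 135 150 135  63  73  71  89 153 141  80  74  77  73
  91 133 146]
151 [ 68  67  62  69 108 148 152 140  61  65  70  86 147 106  76  78  71  86
 135 153 145]
152 [ 54  63  70  90 140 151 152 138  74  68  68  77 110  70  80  78  78  93
 150 148 151]
153 [ 55  57  69 118 147 143 150 145  88  67  74  69  75  73  77  79  89 134
 146 144 149]
154 [127  94 102 147 147 145 146 142  98  63  71  69  72  79  81  74  95 149
 150 147 143]
155 [167 180 181
[... 1243 characters left out ...]

  88  82  79]
169 [ 29  29  36  34  24  42  78  88 126  95  84  71  75  82  89  98 101 103
  98 102 110]
170 [ 28  30  28  36  25  38  78  90 149 130  92  65  69  83 106  80  83  80
  88  98 111]
171 [ 35  39  34  33  29  32  89 133 148 145 129 106 110 130 135 122 126 121
 105  82  81]
172 [ 37  38  35  27  29  30  83 149 143 145 143 140 144 149 146 147 149 150
 144 131 134]
173 [ 40  42  33  24  27  36  91 150 147 149 140 144 149 146 151 144 108 111
 112 120 123]
-10 [214.8 138. ]; -20 [215.2 141. ]; -30 [215.5 144. ]; -40 [215.8 147. ]; -50 [216.1 149.9]; -60 [216.4 152.7]; -70 [216.7 155.5]; -80 [217.  158.2]; -90 [217.3 160.9]; -100 [217.6 163.6]; -110 [217.9 166.2]; -120 [218.2 168.8];
```

The shaft is vertical and between the prongs. It covers the far prong at rows 155–159, the near prong covers it at rows 166–168, and it shows again at rows 169–170. The offset from the model is under 1 px, so I'll lower it gently and watch the force.

Emit:
{"op": "move_arm", "data": {
  "motion": [
    [0,0,-12,0,0,0,10],
    [0,0,-28,0,0,0,10],
    [0,0,-44,0,0,0,10],
    [0,0,-58,0,0,0,10],
    [0,0,-66,0,0,0,10]
  ]
}}

```text
t: 10.02
ee_pos: [641.5, -0.7, 174.6]
orientation: [3.138, -0.141, -0.002]
ft_force: [0.5, -0.2, -0.8]
width: 19.6
```

Emit:
{"op": "move_arm", "data": {
  "motion": [
    [0,0,-1,0,0,0,10],
    [0,0,-3,0,0,0,10],
    [0,0,-5,0,0,0,10],
    [0,0,-7,0,0,0,10],
    [0,0,-9,0,0,0,10]
  ]
}}

```text
t: 10.43
ee_pos: [642.8, -0.7, 168.0]
orientation: [-3.138, 0.141, -0.002]
ft_force: [-0.8, -0.1, -0.7]
width: 19.7
```

Emit:
{"op": "move_arm", "data": {
  "motion": [
    [0,0,-1,0,0,0,10],
    [0,0,-2,0,0,0,10],
    [0,0,-3,0,0,0,10],
    [0,0,-3,0,0,0,10]
  ]
}}

```text
t: 10.77
ee_pos: [642.2, -0.7, 164.2]
orientation: [3.138, -0.141, -0.0]
ft_force: [0.3, 0.8, -1.3]
width: 19.7
```

Emit:
{"op": "move_arm", "data": {
  "motion": [
    [0,0,-1,0,0,0,10],
    [0,0,-2,0,0,0,10],
    [0,0,-2,0,0,0,10]
  ]
}}

```text
t: 11.02
ee_pos: [642.2, -0.7, 162.2]
orientation: [3.138, -0.141, -0.0]
ft_force: [0.3, -0.3, -1.4]
width: 20.2
```

Emit:
{"op": "move_arm", "data": {
  "motion": [
    [0,0,-1,0,0,0,10],
    [0,0,-1,0,0,0,10]
  ]
}}

```text
t: 11.18
ee_pos: [642.2, -0.7, 161.2]
orientation: [3.138, -0.141, -0.0]
ft_force: [-0.3, -0.6, -1.2]
width: 19.7
```

Emit:
{"op": "move_arm", "data": {
  "motion": [
    [0,0,-1,0,0,0,10],
    [0,0,-1,0,0,0,10]
  ]
}}

```text
t: 11.35
ee_pos: [642.2, -0.7, 160.2]
orientation: [-3.138, 0.141, 0.0]
ft_force: [0.3, 0.5, -1.6]
width: 20.2
```

Emit:
{"op": "move_arm", "data": {
  "motion": [
    [0,0,-1,0,0,0,10],
    [0,0,-1,0,0,0,10]
  ]
}}

```text
t: 11.52
ee_pos: [642.4, -0.7, 159.6]
orientation: [3.138, -0.141, 0.0]
ft_force: [-0.2, -0.4, 0.2]
width: 19.8
```

Emit:
{"op": "move_arm", "data": {
  "motion": [
    [0,0,-0.7,0,0,0,10],
    [0,0,-0.7,0,0,0,10]
  ]
}}

```text
t: 11.68
ee_pos: [642.4, -0.7, 159.5]
orientation: [-3.138, 0.141, -0.001]
ft_force: [-2.3, 0.7, 5.6]
width: 19.6
```

Contact came at z=159.6 with an upward force of about 6 N, which matches the handle resting on the prongs. I'll release and go up.

Emit:
{"op": "move_arm", "data": {
  "motion": [
    [0,0,0,0,0,0,21],
    [0,0,0,0,0,0,24],
    [0,0,0,0,0,0,30],
    [0,0,0,0,0,0,38],
    [0,0,0,0,0,0,44]
  ]
}}

```text
t: 12.1
ee_pos: [642.3, -0.7, 158.6]
orientation: [3.138, -0.141, -0.0]
ft_force: [0.3, 0.3, 0.6]
width: 40.0
```

Emit:
{"op": "move_arm", "data": {
  "motion": [
    [0,0,0,0,0,0,44],
    [0,0,0,0,0,0,44],
    [0,0,8,0,0,0,44],
    [0,0,25,0,0,0,44],
    [0,0,50,0,0,0,44]
  ]
}}

```text
t: 12.52
ee_pos: [640.9, -0.7, 207.6]
orientation: [3.138, -0.141, -0.007]
ft_force: [0.4, -0.6, -0.9]
width: 44.0
```

Emit:
{"op": "move_arm", "data": {
  "motion": [
    [0,0,40,0,0,0,44],
    [-20,0,80,0,0,0,44],
    [-60,0,90,0,0,0,44],
    [-90,30,90,0,0,0,44],
    [-120,60,90,0,0,0,44]
  ]
}}

```text
t: 12.93
ee_pos: [523.4, 57.0, 300.7]
orientation: [-3.138, 0.146, -0.005]
ft_force: [-0.0, 1.2, -0.7]
width: 43.9
```

Emit:
{"op": "move_arm", "data": {
  "motion": [
    [-20,41,0,0,0,0,44],
    [-40,80,0,0,0,0,44],
    [-60,120,0,0,0,0,44],
    [-70,160,0,0,0,0,44],
    [-80,200,0,0,0,0,44]
  ]
}}

```text
t: 13.35
ee_pos: [444.9, 251.0, 299.8]
orientation: [-3.138, 0.142, -0.002]
ft_force: [0.6, 0.1, -0.1]
width: 44.0
```

```bash
cat > q.py <<'E'
from fit import *
o=get_obs(); print(o["t"],o["ee_pos"],o["ft_force"],o["width"])
I=[get_image("side"),get_image("top")]
for l in("driver","hung_left","hung_middle","hung_right","toggle_tip"):
    rs=[]
    for i in I:
        m=mark_of(i,l)[:2]; z=129 if l[0]=="t" else 150
        print(l,[(round(d["p"],2),np.round(d["location"],0),np.round(atz(ray(i,*d["location"]),z),1)) for d in m])
        if m: rs.append(ray(i,*m[0]["location"]))
w=[]
for i in I:
    u,v=proj(i,[640,-30,150]).astype(int); w.append(cv2.resize(i["color"][max(v-55,0):v+55,u-70:u+70,::-1],(560,290),interpolation=3) if 0 else cv2.resize(i["color"][max(v-50,0):max(v-50,0)+100,u-65:u+65,::-1],(390,300),interpolation=3))
cv2.imwrite("pics/end.png",np.hstack(w))
E
python3 q.py
```

```text
13.35 [444.87974808 251.03700098 299.7629434 ] [ 0.56843083  0.05493242 -0.10570866] 44.01404485700529
driver [(0.65, array([160., 212.]), array([657.9,  -1.6, 150. ])), (0.5, array([119., 239.]), array([ 630.6, -189.3,  150. ]))]
driver [(0.79, array([142., 259.]), array([640.9,  10.5, 150. ])), (0.33, array([235., 355.]), array([ 433.8, -201.5,  150. ]))]
hung_left [(0.84, array([187., 204.]), array([648.1,  92.7, 150. ]))]
hung_left [(0.92, array([136., 225.]), array([654.9,  88.1, 150. ]))]
hung_middle [(0.67, array([139., 229.]), array([636.4, -93.9, 150. ])), (0.33, array([185., 203.]), array([653.4,  87.8, 150. ]))]
hung_middle [(0.57, array([146., 304.]), array([634.9, -92.2, 150. ]))]
hung_right [(0.8, array([118., 238.]), array([ 636.3, -193.3,  150. ]))]
hung_right [(0.82, array([149., 343.]), array([ 628.8, -181.3,  150. ]))]
toggle_tip []
toggle_tip [(0.45, array([237., 374.]), array([ 430.8, -252.4,  129. ]))]
```

View pics/end.png

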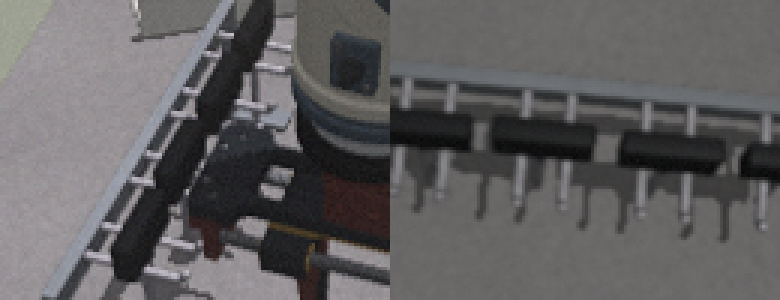

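The top view shows the driver lying across both prongs, in line with its neighbours and with even gaps (handle at (493–597, 138)). The other three haven't moved and the toggle is still off. I'm handing the job in.

```bash
python3 -c "from workcell import *; print(close_job(), get_obs()['t'])"
```

```text
the job is handed in; nothing more can be done
the job is handed in; nothing more can be done
```

The bench supply is switched off and the T-handle driver is hanging on the free forked hook. The job was handed in after about 13.4 s on the robot's clock.

**Toggle:** I pushed it over with the closed fingers. I overshot, so the fingers pressed the bat against its stop and the wrist force read about 80 N, below the 120 N limit. I backed off, and two views then put the tip at y ≈ -246 (it started at ≈ -194). In the last check only the top camera found the tip, still on the off side. The network did not find it in the last side picture.

**Driver:** I pulled it straight up and lowered it between the prongs until it touched at TCP z ≈ 159.6, where the force was about 6 N. I opened the fingers only after that contact.

**Last pictures:** The handle lies across both prongs, in line with its neighbours. The other three drivers' handles are still in line. The arm was well clear, with no contact force.

**Checks that disagreed:**
- **Hook detection:** The network first put the free hook at hung_right's place, so I measured the free prongs by hand from both views.
- **Final driver position:** The networks' last marks for the driver differed by about 12 mm in y and 17 mm in x between the two cameras. I went by the picture and the contact height instead.

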